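# Turn a kiln shelf round a pivot post and slide it home

## Task

The square kiln shelf lies the wrong way round in front of the setting stand. Push it round against the steel pivot post until it has made its quarter turn and its notched side faces the white sensor tube, then slide it along the fence under the upper half shelf, fully home against the back stop with the tube in the notch. Keep it flat on the worktop, do not bump the stand hard, leave the mug, the glaze jar and the carton where they are, and let go at the end.

Things in the scene. Friction and masses are not known exactly. Their poses are not given: they have to be found in the camera images.
- shelf: Loose square kiln shelf, buff with a whitish top, 110 x 110 x 25 mm, 0.3 to 0.65 kg, lying flat on the worktop; too wide to grip. Origin: centre of its underside. Its +x axis points to the notched side, which has a dark red-brown band along its top edge; z up. It starts just in front of the pivot post with the notched side roughly towards the stand's +y.
- notch (a point): Middle of the notch in the shelf's +x side, 53 mm from the shelf's centre and 12.5 mm up. The notch is 28 mm wide along the side, 16 mm deep and goes right through the thickness.
- stand: Fixed setting stand, moved and turned as a whole between starts. Origin: on the worktop, centre of the place where the square shelf belongs. +x points into the stand, from its open mouth to the back stop; +y to the left when looking in. Dark steel back stop: face at x = 56 mm, 22 mm high, y from -73 to 75 mm. The left side is open apart from one leg.
- fence (a point): Middle of the top edge of the dark steel side fence, on the right of the stand: its face is at y = -57 mm in the stand's frame, 22 mm high, and runs from x = -140 mm (the pivot post) to x = 58 mm (the back stop).
- overhang (a point): Middle of the lower front edge of the stand's fixed upper half shelf: x = -69 mm, z = 100 mm in the stand's frame. The slab is 18 mm thick, x -69 to 5, y -125 to 125 mm, on two 40 mm posts at x = -30, y = -103 and 103 mm. The square shelf's near edge ends 13 to 15 mm inside this edge, where an upright gripper cannot follow: tilt the tool 30 to 45 degrees, fingertips forward.
- pivot_post: Fixed round steel post, 28 mm across, 45 mm high, at the front end of the side fence: x = -140, y = -71 mm in the stand's frame, so that its left flank is in line with the fence face. Origin: centre of its foot.
- tube (a point): Axis of the fixed upright white sensor tube (10 mm across, 98 mm high) in front of the middle of the back stop: x = 53, y = 0 in the stand's frame, 12.5 mm up. With the shelf home this point and the notch point lie within about 4 mm.
- mug: Bystander: loose brownish-pink mug, 70 x 98 x 90 mm, behind the stand's back stop. Origin: underside.
- glaze_jar: Bystander: loose glaze jar with orange bands, 67 mm across, 83 mm high, on the right of the stand. Origin: underside.
- carton: Bystander: loose small white and blue carton, 47 x 86 x 31 mm, to the right of the pivot post. Origin: underside.
Things that resemble listed ones, but are neither listed nor needed, are in the scene too. What is shaped like the shelf but blue is not meant.

How it is judged:
By the outcome, as a careful person would: the job done as asked, in the order asked, and still so for the second after the job is handed in, with the robot touching nothing.
It also fails if it takes over 54 s, if anything falls off the work surface, if the arm or the gripper's body presses on something with over 40 N, if the wrist force passes 120 N, or if a joint passes its speed limit or range.

## Robot

A 6-joint arm with a two-finger parallel gripper is mounted at the origin on a cart in front of the work surface, level with it; the furniture and walls round the work are solid. World frame = base frame: x ahead of the robot, y to its left, z up, the work surface at z = 0. Lengths are in m, angles in rad, forces in N, time in s.
With the tool pointing down it reaches from about 0.35 to 0.85 m from the base axis. Payload 8.1 kg.
Tool frame: the origin (TCP) lies at the centre of the arm's flange, where the gripper is bolted on; the fingertips stand 186 mm ahead of it and the grasp point (between the pads) lies 167 mm ahead of it; z points along the fingers, y is the line along which they close (so a half turn about z gives the same grasp; the last joint's range is limited). The gripper opens to 93 mm and grips with 3 to 60 N. Pads are 15 mm wide; open, the fingers measure 128 mm over their backs; the gripper's body (75 mm by 188 mm) begins 65 mm behind the grasp point.
Start: joints at [-1.35, 0.13, 1.488, -0, 1.523, -0.085], TCP at [0.181, -0.572, 0.405] pointing down, gripper open.
Joint ranges: [-2.96, 2.96], [-0.89, 2.26], [0.02, 2.5], [-1.34, 4.48], [0, 2.73], [-2.66, 2.66]. Speed limits (rad/s): [2.39, 2.39, 2.79, 3.14, 3.14, 3.14].

## Interface

Orientations are given as a rotation vector (axis times angle).
In Python, from plant import robot gives the robot as it stands.
- The arm moves only by the tool apply_moves, never from a script. Its argument "series" is a list of rows, each a list of 2 entries, a list of its own where there are three numbers: the shift along the tool's x, y, z in mm, then the turn, a rotation vector about the tool's x, y, z in rad. A call has 1 to 12 rows; each row shifts and turns the commanded pose from where the row before left it, along the tool's axes as they then stand; what a row does not reach is not made up. A row lasts 1/12 s, in which the tool goes at most 41.7 mm and 7.16 degrees, less where a joint would pass 70% of its speed; a pose out of reach is approached as far as the arm can. A call is refused whole if a number of a shift passes 41.7 or a number of a turn 0.125, either way. A call with a gripper value outside its range is refused whole. "claw" is the opening, from 0 (shut) to 1 (fully open), set as the call begins (left out, the last holds). The fingers move at their own pace and stop on an object; "newtons" is the grip in N (left out, the last holds). Time passes only in rows, so rows that do not move let the fingers close. It gives the time, the measured TCP pose, the force, the opening and the grip force at its end, in the units of the state.
- robot.read_state(): the state, without advancing time (a new reading comes with each control period).
- robot.read_camera(name): name is "scene" or "top"; returns (picture, depth): 480x640x3 uint8, blue, green, red; 480x640 float32, m along the optical axis (not along the pixel's ray), 0 where there is no reading.
- robot.calibration(name): a dict with "fx", "fy", "cx", "cy" (pixels), "extrinsics" (4x4, takes a point from world to camera coordinates). Camera axes: x right, y down, z forward; pixel columns grow to the right and rows downward; lengths in m; the calibration is good to about 2 mm. A picture is of the moment at which its call begins. calibration takes no time and is no camera call.
- robot.close_job(): hands the job in; it is judged then, once.
The state is a dict: "t": time; "q": joint angles; "dq": joint speeds; "joint_torque": joint torques, N m; "tool_pos": TCP position; "orientation": TCP orientation; "force": force on the tool from outside, world axes, zero at the start; "wrist_torque": the same for the moment, N m; "opening": finger opening in m; "gripper_force": force on a finger pad.
Only numpy, scipy, OpenCV 4.12 (cv2) and the standard library are available. Lean on these libraries where they do the work, as an engineer would, in place of code of your own. Each camera call takes 0.05 s, during which the arm holds its last target. There are 200 camera calls.

## Working session

There is one attempt and no reset: what is moved stays moved. The work goes in short steps, Python scripts to look and compute and a tool call to move; the robot and the scene stay as the last step left them, time stands still between calls to the robot, and variables do not carry over. Pictures are saved under pics/ and viewed, at most 10 in all, crops included, and the job is handed in when it is done.

Besides the shell and the picture viewer there is one more tool, called after "Request:" as name([rows], argument=value, ...), one row to a line, values as JSON. apply_moves: Moves the arm, as the interface text tells. Its arguments: {"type":"object","properties":{"series":{"type":"array"},"claw":{"type":"number"},"newtons":{"type":"number"}},"required":["series"]}

```bash
mkdir -p pics; ls; python3 - <<'E'
from plant import robot
import cv2,numpy as np
for n in("scene","top"):
    p,d=robot.read_camera(n); cv2.imwrite(f"pics/{n}0.png",p); np.save(f"pics/{n}0.npy",d)
    c=robot.calibration(n); print(n,c["fx"],c["fy"],c["cx"],c["cy"],np.round(c["extrinsics"],4).tolist())
s=robot.read_state();print(s)
E
```

```text
pics
scene 470.4844512992025 470.4844512992025 316.72118717889055 245.75572186631 [[-0.8455, -0.5335, -0.0232, 0.484], [-0.2729, 0.469, -0.84, 0.2498], [0.459, -0.7039, -0.5422, 0.7776], [0.0, 0.0, 0.0, 1.0]]
top 523.2590291614083 523.2590291614083 322.37007832924996 234.86377804164636 [[0.1462, -0.9892, 0.0046, -0.0872], [-0.9665, -0.1439, -0.2124, 0.5809], [0.2107, 0.0266, -0.9772, 1.0098], [0.0, 0.0, 0.0, 1.0]]
{'t': 0.1, 'q': array([-1.35039188e+00,  1.31092920e-01,  1.48915848e+00,  1.61188533e-05,
        1.52295343e+00, -8.54175482e-02]), 'dq': array([ 4.79753792e-04, -2.10436098e-03, -1.15413853e-03,  1.13181163e-03,
        4.94840183e-04,  3.91704753e-05]), 'joint_torque': array([ 2.28755431e-03, -5.61337352e+01, -4.93096375e+01,  7.71394093e-02,
        2.90272658e-02, -8.77239086e-05]), 'tool_pos': array([ 0.18061817, -0.57196648,  0.40379426]), 'orientation': array([-3.10334553e+00, -4.78267827e-01,  1.45484262e-04]), 'force': array([-0.39162183, -0.16351515, -0.88015976]), 'wrist_torque': array([ 0.00129814,  0.03394405, -0.0111246 ]), 'gripper_force': 0.0, 'opening': 0.09271892836267064}
```

View pics/scene0.png

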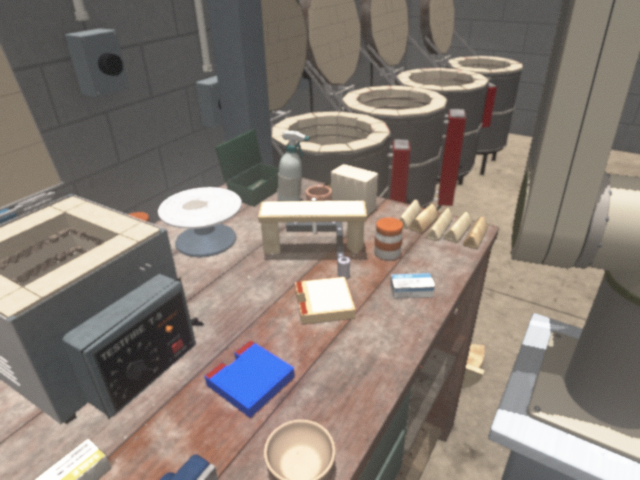

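View pics/top0.png

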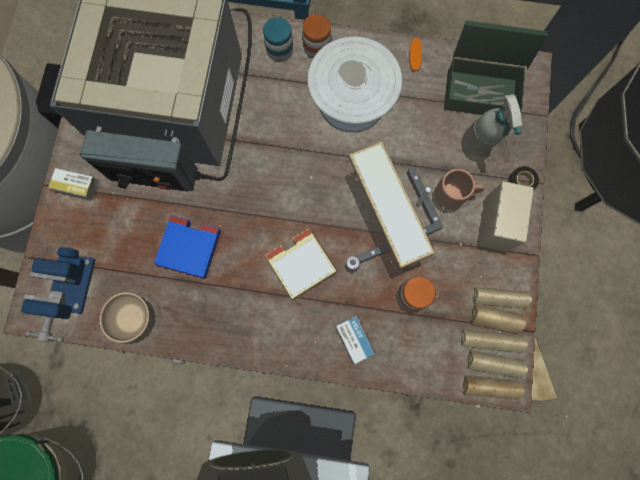

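The top view shows the shelf at about (301,265) with its red-brown band up-left. The post is at (353,264), the upper half shelf at (392,205), the tube at (428,190), the jar at (417,293), the carton at (354,340) and the mug at (458,187). The scene view shows the same layout, and the blue lookalike lies further left.

```bash
cat > h.py <<'E'
from plant import robot
import cv2,numpy as np
from scipy.spatial.transform import Rotation as Ro
def cast(n,uv,z):
    c=robot.calibration(n);E=np.array(c["extrinsics"]);R,t=E[:3,:3],E[:3,3]
    uv=np.atleast_2d(uv).astype(float)
    d=np.c_[(uv[:,0]-c["cx"])/c["fx"],(uv[:,1]-c["cy"])/c["fy"],np.ones(len(uv))]@R
    o=-R.T@t; return o+d*((z-o[2])/d[:,2])[:,None]
def proj(n,P):
    c=robot.calibration(n);E=np.array(c["extrinsics"]);p=np.atleast_2d(P)@E[:3,:3].T+E[:3,3]
    return np.c_[p[:,0]/p[:,2]*c["fx"]+c["cx"],p[:,1]/p[:,2]*c["fy"]+c["cy"]]
def blob(m,near):
    cs,_=cv2.findContours(m.astype(np.uint8),cv2.RETR_EXTERNAL,cv2.CHAIN_APPROX_NONE)
    cs=[c for c in cs if cv2.contourArea(c)>150]
    return max(cs,key=lambda c:cv2.pointPolygonTest(c,near,True))
def rect(n,c,z):
    P=cast(n,c[:,0,:],z)[:,:2].astype(np.float32)
    return cv2.minAreaRect(P*1000)
E
python3 - <<'E'
from h import *
p=cv2.imread("pics/top0.png");hsv=cv2.cvtColor(p,cv2.COLOR_BGR2HSV)
print(hsv[265,301],hsv[205,392],hsv[241,305],hsv[292,285],hsv[264,353])
w=(hsv[...,2]>175)&(hsv[...,1]<60)
for nm,near,z in(("over",(392,205),.118),("shelf",(301,265),.025)):
    c=blob(w,near); r=rect("top",c,z); print(nm,r, cv2.boxPoints(cv2.minAreaRect(c)).round(1).tolist())
    print(cv2.boxPoints(r).round(1).tolist())
q=cv2.resize(p[140:360,250:480],None,fx=2.6,fy=2.6,interpolation=cv2.INTER_CUBIC);cv2.imwrite("pics/crop0.png",q)
print("post",cast("top",[353,263],.045))
E
```

```text
[ 96  12 216] [ 83  10 213] [ 27  62 205] [ 10  98 112] [103  16 110]
over ((660.29052734375, -126.0486068725586), (241.15811157226562, 64.70000457763672), 31.27623176574707) [[350.6000061035156, 155.5], [380.3999938964844, 141.60000610351562], [431.6000061035156, 251.3000030517578], [401.79998779296875, 265.20001220703125]]
[[540.4000244140625, -161.0], [574.0, -216.3000030517578], [780.0999755859375, -91.0999984741211], [746.5999755859375, -35.79999923706055]]
shelf ((524.404541015625, 32.98432159423828), (93.03095245361328, 106.79866790771484), 40.73637390136719) [[268.6000061035156, 260.20001220703125], [312.29998779296875, 233.39999389648438], [335.3999938964844, 270.8999938964844], [291.70001220703125, 297.79998779296875]]
[[454.29998779296875, 43.099998474121094], [524.0, -37.79999923706055], [594.5, 22.899999618530273], [524.7999877929688, 103.80000305175781]]
post [[ 0.54179313 -0.0716731   0.045     ]]
```

View pics/crop0.png

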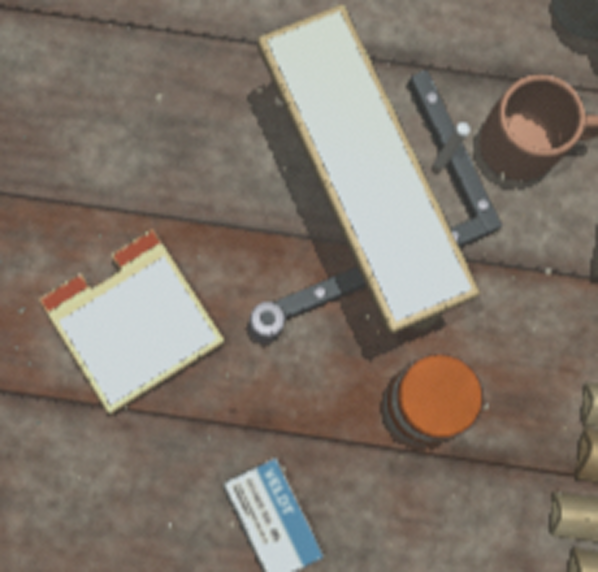

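The crop confirms this. The shelf's top corners are near crop (43,298), (152,232), (222,342) and (110,411). The post top is at (267,318), the tube top at (463,129), and the fence and back stop are dark bars.

```bash
cat >> h.py <<'E'
O=np.array([676.9,-153.4]);SX=np.array([.5193,-.8546]);SY=np.array([.8546,.5193])
def st(P): P=np.atleast_2d(P)[:,:2]*1000-O; return np.c_[P@SX,P@SY]
def crop(x,y): return [250+x/2.6,140+y/2.6]
def where(tip=186):
    s=robot.read_state();R=Ro.from_rotvec(s["orientation"]).as_matrix();p=s["tool_pos"];t=p+R[:,2]*tip/1000
    print("t",round(s["t"],2),"tip stand",st(t).round(1)[0],"z",round(t[2]*1000,1),"F",s["force"].round(1),"Fst",(s["force"][:2]@np.c_[SX,SY]).round(1),"q",s["q"].round(2)); return s,R,p,t
def plan(tx,ty,z,tilt,tipl=186):
    """total tool-frame shift, turn to put the tip at stand (tx,ty) height z mm, tilt fwd (rad)"""
    s,R,p,t=where(tipl)
    x=np.r_[-SX,0];y=np.r_[SY,0];B=np.c_[x,y,[0,0,-1.]]
    T=B@Ro.from_rotvec([0,-tilt,0]).as_matrix()
    g=np.r_[(O+tx*SX+ty*SY),z]/1000-T[:,2]*tipl/1000
    print("TCP goal",g.round(3),"shift(current tool)",(R.T@(g-p)*1000).round(1),"shift(goal tool)",(T.T@(g-p)*1000).round(1),"turn",Ro.from_matrix(R.T@T).as_rotvec().round(3))
E
python3 - <<'E'
from h import *
c=[crop(43,299),crop(152,232),crop(222,342),crop(111,411)]
P=cast("top",c,.025);S=st(P);print(S.round(1),S.mean(0).round(1))
for i in range(4):
    d=S[(i+1)%4]-S[i];print(np.hypot(*d).round(1),np.degrees(np.arctan2(d[1],d[0])).round(1))
print("post",st(cast("top",[crop(267,318)],.045)),"tube",st(cast("top",[crop(463,129)],.098)))
print("carton",st(cast("top",[crop(270,520)],.03)),"jar",st(cast("top",[crop(441,397)],.083)))
plan(-270,20,220,0)
E
```

```text
[[-298.5   15.7]
 [-195.8   32.9]
 [-178.8  -72.8]
 [-281.9  -89.4]] [-238.8  -28.4]
104.1 9.5
107.0 -80.8
104.5 -170.9
106.4 99.0
post [[-140.01184201  -71.45270536]] tube [[53.36573573 -1.04102   ]]
carton [[-199.72702901 -216.39857309]] jar [[ -47.61863435 -182.58832321]]
t 0.1 tip stand [  99.7 -641.4] z 217.8 F [-0.4 -0.2 -0.9] Fst [-0.1 -0.4] q [-1.35  0.13  1.49  0.    1.52 -0.09]
TCP goal [0.554 0.088 0.406] shift(current tool) [ 554.5 -516.7   -1.3] shift(goal tool) [370.  661.5  -2.2] turn [-1.000e-03 -2.000e-03 -1.811e+00]
```

Request:
apply_moves([
  [[30.7,-26.3,0],[0,0,0]],
  [[30.7,-26.3,0],[0,0,0]],
  [[30.7,-26.3,0],[0,0,0]],
  [[30.7,-26.3,0],[0,0,0]],
  [[30.7,-26.3,0],[0,0,0]],
  [[30.7,-26.3,0],[0,0,0]],
  [[30.7,-26.3,0],[0,0,0]],
  [[30.7,-26.3,0],[0,0,0]],
  [[30.7,-26.3,0],[0,0,0]],
  [[30.7,-26.3,0],[0,0,0]],
  [[30.7,-26.3,0],[0,0,0]],
  [[30.7,-26.3,0],[0,0,0]],
], claw=0, newtons=20)

```text
t: 1.1
tool_pos: [0.4374, -0.1583, 0.4046]
orientation: [3.105, 0.478, -0.0]
force: [0.3, -0.6, 0.2]
opening: 0.0177
gripper_force: 0.0
```

Request:
apply_moves([
  [[30.7,-26.3,0],[0,0,0]],
  [[30.7,-26.3,0],[0,0,0]],
  [[30.7,-26.3,0],[0,0,0]],
  [[30.7,-26.3,0],[0,0,0]],
  [[30.7,-26.3,0],[0,0,0]],
  [[30.7,-26.3,0],[0,0,0]],
  [[30.7,-26.3,0],[0,0,0]],
  [[0,0,0],[0,0,-0.123]],
  [[0,0,0],[0,0,-0.123]],
  [[0,0,0],[0,0,-0.123]],
  [[0,0,0],[0,0,-0.123]],
  [[0,0,0],[0,0,-0.123]],
])

```text
t: 2.1
tool_pos: [0.5864, 0.0802, 0.4039]
orientation: [-2.809, -1.405, 0.002]
force: [0.4, 0.0, -0.8]
opening: 0.0006
gripper_force: 0.0
```

Request:
apply_moves([
  [[0,0,10],[0,0,-0.123]],
  [[0,0,10],[0,0,-0.123]],
  [[0,0,10],[0,0,-0.123]],
  [[0,0,10],[0,0,-0.123]],
  [[0,0,10],[0,0,-0.123]],
  [[0,0,20],[0,0,-0.123]],
  [[0,0,20],[0,0,-0.123]],
  [[0,0,20],[0,0,-0.123]],
  [[0,0,20],[0,0,-0.123]],
  [[0,0,10],[0,0,-0.123]],
  [[0,0,10],[0,0,-0.123]],
  [[0,0,0],[0,0,0]],
])

```text
t: 3.1
tool_pos: [0.5851, 0.0799, 0.2514]
orientation: [-1.31, -2.85, 0.004]
force: [-0.9, 0.5, -1.1]
opening: 0.0007
gripper_force: 0.0
```

```bash
python3 - <<'E'
from h import *
s,R,p,t=where(); print(s["opening"],R.round(3).tolist())
print("yaw of tool y in stand deg",np.degrees(np.arctan2(R[:2,1]@SY,R[:2,1]@SX)))
p,d=robot.read_camera("top");cv2.imwrite("pics/t1.png",p[130:370,200:520])
E
```

```text
t 3.1 tip stand [-247.5   41.8] z 65.4 F [-0.9  0.5 -1.1] Fst [-0.9 -0.5] q [ 0.05  0.23  1.66 -0.    1.25 -0.66]
0.0006658703907679634 [[-0.651, 0.759, -0.005], [0.759, 0.651, -0.0], [0.003, -0.004, -1.0]]
yaw of tool y in stand deg 99.34053025913062
```

View pics/t1.png

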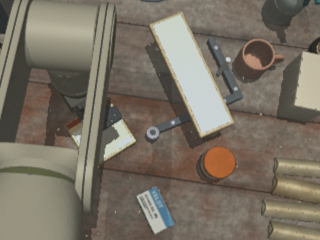

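The arm hides part of the shelf. The tip stands right above the notch, and nothing has moved.

Request:
apply_moves([
  [[3,0,15],[0,0,0]],
  [[0,0,20],[0,0,0]],
  [[0,0,15],[0,0,0]],
  [[0,0,4],[0,0,0]],
  [[0,-4,0],[0,0,0]],
  [[0,-4,0],[0,0,0]],
  [[0,-4,0],[0,0,0]],
  [[0,-4,0],[0,0,0]],
  [[0,-4,0],[0,0,0]],
  [[0,-4,0],[0,0,0]],
  [[0,-5,0],[0,0,0]],
  [[0,0,0],[0,0,0]],
])

```text
t: 4.15
tool_pos: [0.5625, 0.0631, 0.2018]
orientation: [1.32, 2.849, 0.001]
force: [0.7, 0.5, 4.9]
opening: 0.0005
gripper_force: 2.2
```

```bash
cat >> h.py <<'E'
def look(name=None,near=None,n="top"):
    p,d=robot.read_camera(n); hsv=cv2.cvtColor(p,cv2.COLOR_BGR2HSV)
    w=(hsv[...,2]>165)&(hsv[...,1]<60)
    if name: cv2.imwrite(f"pics/{name}.png",p)
    return p,hsv,w
E
python3 - <<'E'
from h import *
where(); look("s2",n="scene"); p=cv2.imread("pics/s2.png")[240:360,240:460];cv2.imwrite("pics/s2c.png",cv2.resize(p,None,fx=3,fy=3))
E
```

```text
t 4.15 tip stand [-244.2   15. ] z 15.8 F [0.7 0.5 4.9] Fst [-0.   0.9] q [ 0.02  0.23  1.76  0.    1.14 -0.68]
```

View pics/s2c.png

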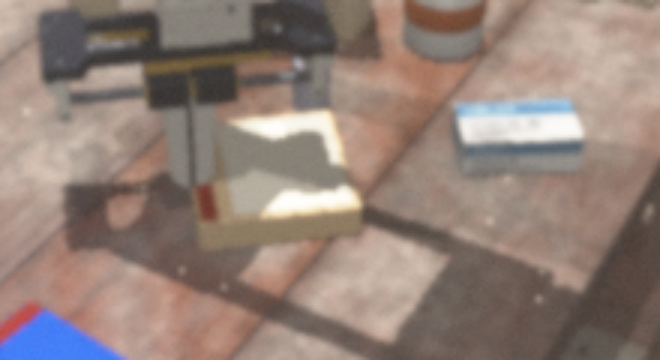

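The scene view shows the finger in the notch beside the red-brown band. The shelf is flat and has been shoved towards the fence line. Next I move behind it.

Request:
apply_moves([
  [[0,6,0],[0,0,0]],
  [[0,4,-20],[0,0,0]],
  [[0,0,-35],[0,0,0]],
  [[14,-10,-20],[0,0,0]],
  [[20,-14,0],[0,0,0]],
  [[20,-14,0],[0,0,0]],
  [[20,-14,0],[0,0,0]],
  [[14,-14,0],[0,0,0]],
  [[0,0,0],[0,0,0]],
])

```text
t: 4.95
tool_pos: [0.4597, 0.095, 0.2743]
orientation: [-1.318, -2.847, 0.004]
force: [-0.6, 0.7, -1.0]
opening: 0.0003
gripper_force: 0.0
```

```bash
cat >> h.py <<'E'
def shelf(near,n="top",save=None):
    p,hsv,w=look(save,n=n)
    H,S,V=hsv[...,0].astype(int),hsv[...,1],hsv[...,2]
    c=blob(w,near); r=rect(n,c,.025); b=cv2.boxPoints(r); B=st(b/1000)
    print("white rect stand corners",B.round(1).tolist(),"size",np.round(r[1],1),"ctr",B.mean(0).round(1))
    d=B[1]-B[0];print("angle mod 90:",round(np.degrees(np.arctan2(d[1],d[0]))%90,1))
    m=((H<8)|(H>174))&(S>130)&(V>60)
    m=m.astype(np.uint8);k=cv2.connectedComponentsWithStats(m);u=proj(n,np.r_[r[0],25]/1000)[0] if 0 else np.array(near)
    for i in range(1,k[0]):
        if k[2][i,4]>15 and np.hypot(*(k[3][i]-u))<60: print("band",k[2][i,4],st(cast(n,k[3][i],.025)).round(1))
    return p
E
python3 - <<'E'
from h import *
where()
near=tuple(float(v) for v in proj("top",[np.r_[O-237*SX-41*SY,25]/1000])[0]);print(near)
p=shelf(near);cv2.imwrite("pics/t3.png",cv2.resize(p[150:350,200:450],None,fx=2.5,fy=2.5))
E
```

```text
t 4.95 tip stand [-325.5  -57.4] z 88.3 F [-0.6  0.7 -1. ] Fst [-0.9 -0.1] q [ 0.09 -0.12  1.98  0.    1.28 -0.61]
(303.83519272987985, 268.36537145478087)
white rect stand corners [[-280.6, -96.2], [-177.4, -80.0], [-191.5, 9.8], [-294.7, -6.4]] size [ 90.9 104.4] ctr [-236.1  -43.2]
angle mod 90: 8.9
band 56 [[-212.1   14.8]]
```

View pics/t3.png

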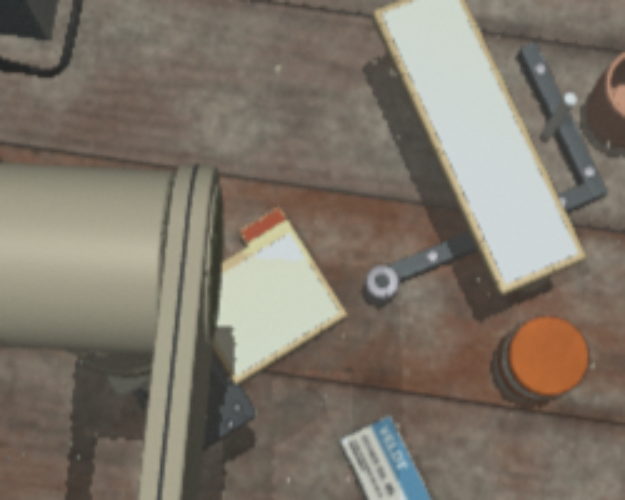

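The front edge is clear in view: the right front corner is at crop (345,314) and the post at (381,282), so the gap is about 22 mm. The shelf is about 12 mm nearer the fence line.

Request:
apply_moves([
  [[0,0,0],[0,0,0]],
  [[0,0,20],[0,0,0]],
  [[0,0,30],[0,0,0]],
  [[0,0,22],[0,0,0]],
  [[0,0,3],[0,0,0]],
  [[0,0,0],[0,0,0]],
  [[-5.9,-1,0],[0,0,0]],
  [[-5.9,-1,0],[0,0,0]],
  [[-5.9,-1,0],[0,0,0]],
  [[-5.9,-1,0],[0,0,0]],
  [[-4,-0.7,0],[0,0,0]],
  [[-4,-0.7,0],[0,0,0]],
], claw=0.7)

```text
t: 6.0
tool_pos: [0.4796, 0.0665, 0.2014]
orientation: [1.321, 2.85, 0.001]
force: [-2.3, 2.7, 3.0]
opening: 0.0652
gripper_force: 2.1
```

Request:
apply_moves([
  [[-4,-0.7,0],[0,0,0]],
  [[-4,-0.7,0],[0,0,0]],
  [[-4,-0.7,0],[0,0,0]],
  [[0,0,0],[0,0,0]],
])

```text
t: 6.33
tool_pos: [0.4855, 0.0559, 0.2007]
orientation: [1.321, 2.85, 0.0]
force: [-1.3, 1.7, 1.3]
opening: 0.0653
gripper_force: 1.1
```

```bash
python3 - <<'E'
from h import *
where()
near=tuple(float(v) for v in proj("top",[np.r_[O-205*SX-41*SY,25]/1000])[0]);print(near)
p=shelf(near)
E
```

```text
t 6.33 tip stand [-278.3  -54.8] z 14.7 F [-1.3  1.7  1.3] Fst [-2.1 -0.2] q [ 0.01  0.04  1.98  0.    1.12 -0.69]
(317.9301945380328, 262.50242090698407)
white rect stand corners [[-229.7, -88.7], [-182.6, -117.0], [-126.9, -24.4], [-174.0, 3.9]] size [108.   54.9] ctr [-178.3  -56.5]
angle mod 90: 59.0
```

Request:
apply_moves([
  [[10,0,0],[0,0,0]],
  [[0,0,0],[0,0,0.081]],
  [[0,0,0],[0,0,0.081]],
  [[0,10,0],[0,0,0]],
  [[0,10,0],[0,0,0]],
  [[0,12,0],[0,0,0]],
  [[0,0,0],[0,0,0]],
  [[0,0,0],[0,0,0]],
  [[0,0,0],[0,0,0]],
  [[0,0,0],[0,0,0]],
  [[0,0,0],[0,0,0]],
], claw=0)

```text
t: 7.3
tool_pos: [0.5057, 0.0802, 0.2006]
orientation: [-1.547, -2.734, 0.001]
force: [-0.1, -0.4, 0.4]
opening: 0.001
gripper_force: 0.0
```

```bash
python3 - <<'E'
from h import *
s,R,p,t=where();print(s["opening"],np.degrees(np.arctan2(R[:2,1]@SY,R[:2,1]@SX)))
E
```

```text
t 7.3 tip stand [-288.6  -25.1] z 14.6 F [-0.1 -0.4  0.4] Fst [ 0.3 -0.3] q [ 0.06  0.1   1.92 -0.    1.13 -0.48]
0.0010280405411571638 89.70137421817435
```

Request:
apply_moves([
  [[-4.5,5,3],[0,0,0]],
  [[-4.5,5,3],[0,0,0]],
  [[-4.5,5,0],[0,0,0]],
  [[-4.5,5,0],[0,0,0]],
  [[-3.5,6,0],[0,0,0]],
  [[-3.5,6,0],[0,0,0]],
  [[-3.5,6,0],[0,0,0]],
  [[-3.5,6,0],[0,0,0]],
  [[-3.5,6,0],[0,0,0]],
  [[-5,5,0],[0,0,0]],
  [[-5,5,0],[0,0,0]],
  [[0,0,0],[0,0,0]],
])

```text
t: 8.3
tool_pos: [0.5825, 0.0718, 0.1951]
orientation: [1.547, 2.733, 0.001]
force: [0.8, 0.9, -0.5]
opening: 0.0005
gripper_force: 0.3
```

```bash
python3 - <<'E'
from h import *
where()
near=tuple(float(v) for v in proj("top",[np.r_[O-200*SX-30*SY,25]/1000])[0])
p=shelf(near);cv2.imwrite("pics/t5.png",cv2.resize(p[150:350,230:430],None,fx=2.5,fy=2.5))
p,_,_=look(n="scene");cv2.imwrite("pics/both5.png",np.hstack([cv2.resize(p[230:360,250:450],(615,400))[:, :400],cv2.resize(cv2.imread("pics/t5.png"),(400,400))]))
E
```

```text
t 8.3 tip stand [-241.3   36.5] z 9.1 F [ 0.8  0.9 -0.5] Fst [-0.3  1.1] q [ 0.04  0.29  1.71 -0.    1.14 -0.51]
white rect stand corners [[-222.6, -66.8], [-164.2, -91.4], [-130.3, -10.7], [-188.7, 13.9]] size [87.5 63.4] ctr [-176.5  -38.8]
angle mod 90: 67.2
band 54 [[-139.     8.3]]
```

View pics/both5.png

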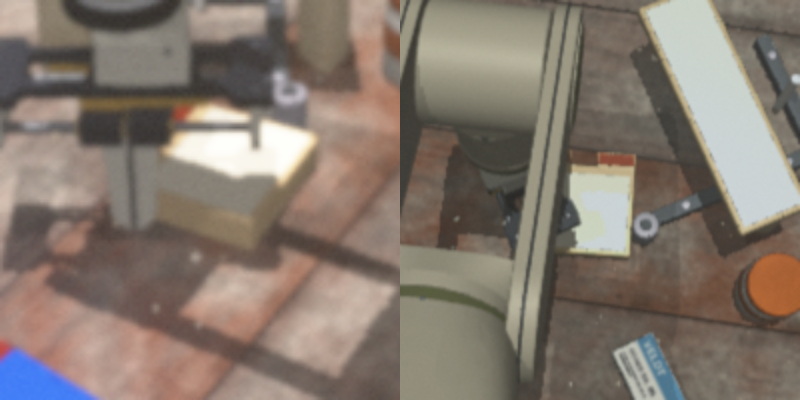

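The right panel shows the shelf turned about 32° clockwise, its front edge bearing on the post (646,225). The left panel shows it flat with the closed fingers behind it. I continue the arc.

Request:
apply_moves([
  [[-4.7,5.7,0],[0,0,0]],
  [[-4.7,5.7,0],[0,0,0]],
  [[-5.7,3.6,0],[0,0,0]],
  [[-5.7,3.6,0],[0,0,0]],
  [[-5.7,3.6,0],[0,0,0]],
  [[-5.7,3.6,0],[0,0,0]],
  [[-5.7,3.6,0],[0,0,0]],
  [[-6,1.8,0],[0,0,0]],
  [[-6,1.8,0],[0,0,0]],
  [[-6,1.8,0],[0,0,0]],
  [[-6,1.8,0],[0,0,0]],
  [[0,0,0],[0,0,0]],
])

```text
t: 9.4
tool_pos: [0.6452, 0.0371, 0.195]
orientation: [1.547, 2.733, 0.0]
force: [0.8, 0.9, -0.0]
opening: 0.0007
gripper_force: 0.3
```

```bash
python3 - <<'E'
from h import *
where()
near=tuple(float(v) for v in proj("top",[np.r_[O-145*SX-15*SY,25]/1000])[0])
p=shelf(near)
q,_,_=look(n="scene");cv2.imwrite("pics/both6.png",np.hstack([cv2.resize(q[210:340,250:380],(400,400)),cv2.resize(p[150:310,270:430],(400,400))]))
E
```

```text
t 9.4 tip stand [-179.   72.] z 9.0 F [ 0.8  0.9 -0. ] Fst [-0.4  1.1] q [-0.02  0.43  1.53 -0.    1.18 -0.56]
white rect stand corners [[-147.2, -105.1], [-100.4, -31.3], [-152.6, 1.8], [-199.4, -72.1]] size [61.8 87.5] ctr [-149.9  -51.7]
angle mod 90: 57.6
band 65 [[-114.8  -13.3]]
```

View pics/both6.png

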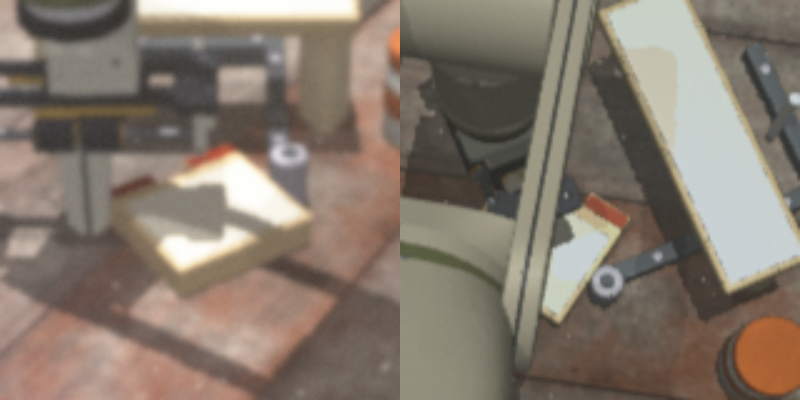

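Left panel: shelf flat, corner past the post. Right panel: the edge bearing on the post (606,283) runs from (555,322) to (630,215), so the shelf has turned about 67° in all. I keep swinging it towards the fence.

Request:
apply_moves([
  [[-6.5,1,0],[0,0,0]],
  [[-6.5,1,0],[0,0,0]],
  [[-6.5,1,0],[0,0,0]],
  [[-6.5,1,0],[0,0,0]],
  [[-6.5,1,0],[0,0,0]],
  [[-6.5,0,0],[0,0,0]],
  [[-6.5,-0.5,0],[0,0,0]],
  [[-6.5,-1,0],[0,0,0]],
  [[-6.5,-1,0],[0,0,0]],
  [[-5,-1,0],[0,0,0]],
  [[0,-1,0],[0,0,0]],
  [[0,0,0],[0,0,0]],
])

```text
t: 10.5
tool_pos: [0.6781, -0.0167, 0.1952]
orientation: [1.547, 2.732, 0.001]
force: [3.4, 0.8, 1.2]
opening: 0.0006
gripper_force: 1.7
```

```bash
python3 - <<'E'
from h import *
where()
near=tuple(float(v) for v in proj("top",[np.r_[O-120*SX-20*SY,25]/1000])[0])
p=shelf(near)
q,_,_=look(n="scene");cv2.imwrite("pics/both7.png",np.hstack([cv2.resize(q[210:340,250:380],(400,400)),cv2.resize(p[150:310,270:430],(400,400))]))
E
```

```text
t 10.5 tip stand [-115.9   72.3] z 9.2 F [3.4 0.8 1.2] Fst [1.1 3.3] q [-0.1   0.51  1.42 -0.    1.21 -0.64]
white rect stand corners [[-45.2, -112.6], [25.6, -112.7], [25.7, 126.4], [-45.1, 126.4]] size [239.   70.7] ctr [-9.7  6.9]
angle mod 90: 90.0
```

View pics/both7.png

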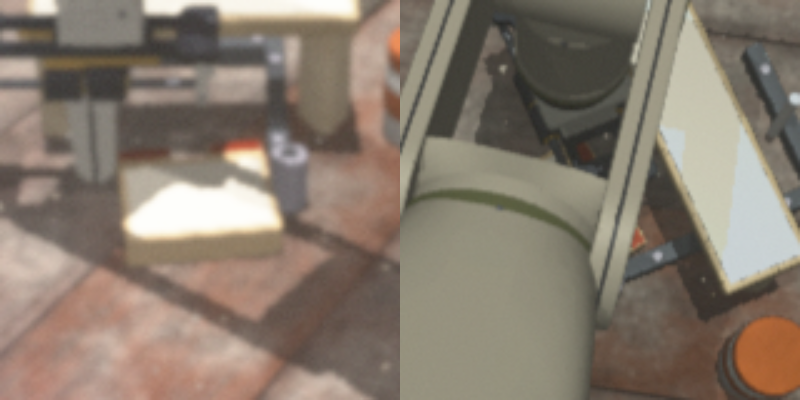

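The scene panel shows the shelf almost square to the stand beside the post (290,165), its band facing the mouth and the shelf flat. I press it flush, then retreat behind it.

Request:
apply_moves([
  [[0,-1,0],[0,0,0]],
  [[0,-1,0],[0,0,0]],
  [[0,-1,0],[0,0,0]],
  [[0,0,0],[0,0,0]],
])

```text
t: 10.93
tool_pos: [0.6767, -0.017, 0.1965]
orientation: [1.543, 2.73, 0.006]
force: [12.9, 3.5, -2.1]
opening: 0.0004
gripper_force: 6.3
```

Request:
apply_moves([
  [[0,10,0],[0,0,0]],
  [[10,10,0],[0,0,0]],
  [[20,10,-20],[0,0,0]],
  [[30,0,-25],[0,0,0]],
  [[40,0,0],[0,0,0]],
  [[40,-10,0],[0,0,0]],
  [[40,-20,0],[0,0,0]],
  [[0,-30,0],[0,0,0]],
  [[0,-30,0],[0,0,0]],
  [[0,-10,0],[0,0,0]],
  [[0,0,0],[0,0,0]],
], claw=0.6)

```text
t: 11.85
tool_pos: [0.5221, 0.0991, 0.2388]
orientation: [-1.545, -2.732, 0.004]
force: [-0.9, 0.1, 0.8]
opening: 0.0557
gripper_force: 0.0
```

```bash
python3 - <<'E'
from h import *
near=tuple(float(v) for v in proj("scene",[np.r_[O-130*SX-2*SY,25]/1000])[0]);print(near)
shelf(near,"scene")
near=tuple(float(v) for v in proj("top",[np.r_[O-110*SX-2*SY,25]/1000])[0])
shelf(near)
plan(-240,-2,10,.75)
E
```

```text
(313.5321609226786, 264.4531469927068)
white rect stand corners [[-209.5, -26.2], [-154.5, -26.0], [-154.8, 41.2], [-209.7, 41.0]] size [67.2 55. ] ctr [-182.1    7.5]
angle mod 90: 0.2
white rect stand corners [[-199.3, -61.7], [-107.7, -51.3], [-119.8, 56.0], [-211.5, 45.6]] size [107.9  92.2] ctr [-159.6   -2.9]
angle mod 90: 6.5
band 62 [[-111.9   36.8]]
band 65 [[-103.1  -31.8]]
t 11.95 tip stand [-295.2    1.2] z 53.9 F [0.4 0.3 0.6] Fst [-0.   0.5] q [ 0.09  0.1   1.84  0.    1.21 -0.45]
TCP goal [0.485 0.159 0.146] shift(current tool) [71.6 -3.5 93.8] shift(goal tool) [116.3  -3.2  19.9] turn [-0.002 -0.75  -0.005]
```

Request:
apply_moves([
  [[36,-2,0],[0,0,0]],
  [[36,-1,0],[0,0,0]],
  [[0,0,0],[0,-0.125,0]],
  [[0,0,0],[0,-0.125,0]],
  [[0,0,0],[0,-0.125,0]],
  [[0,0,0],[0,-0.125,0]],
  [[0,0,0],[0,-0.125,0]],
  [[0,0,0],[0,-0.125,0]],
  [[0,0,0],[0,0,0]],
])

```text
t: 12.7
tool_pos: [0.4851, 0.1606, 0.2389]
orientation: [1.198, 2.126, -0.478]
force: [-0.5, 0.5, -1.1]
opening: 0.0558
gripper_force: 0.0
```

```bash
python3 - <<'E'
from h import *
plan(-240,-2,11,.75)
E
```

```text
t 12.7 tip stand [-240.3   -1.4] z 103.6 F [-0.5  0.5 -1.1] Fst [-0.7 -0.2] q [ 0.48  0.09  1.96 -0.83  1.19  0.29]
TCP goal [0.485 0.159 0.147] shift(current tool) [62.2 -1.  67.5] shift(goal tool) [61.7 -1.1 68. ] turn [-0.002  0.007 -0.001]
```

Request:
apply_moves([
  [[15.5,0,17],[0,0,0]],
  [[15.5,0,17],[0,0,0]],
  [[15.5,0,17],[0,0,0]],
  [[15.5,0,17],[0,0,0]],
  [[-4.4,0,4.1],[0,0,0]],
  [[-4.4,0,4.1],[0,0,0]],
  [[-4.4,0,4.1],[0,0,0]],
  [[-4.4,0,4.1],[0,0,0]],
  [[-4.4,0,4.1],[0,0,0]],
  [[-4.4,0,4.1],[0,0,0]],
  [[-4.4,0,4.1],[0,0,0]],
  [[0,0,0],[0,0,0]],
])

```text
t: 13.7
tool_pos: [0.5084, 0.1216, 0.149]
orientation: [1.206, 2.128, -0.472]
force: [0.4, 0.3, 0.5]
opening: 0.0557
gripper_force: 0.2
```

```bash
python3 - <<'E'
from h import *
near=tuple(float(v) for v in proj("top",[np.r_[O-120*SX-2*SY,25]/1000])[0])
shelf(near)
plan(-150,-2,11,.75)
E
```

```text
white rect stand corners [[-186.2, -80.2], [-93.1, -80.3], [-93.1, 52.8], [-186.2, 52.8]] size [133.1  93.1] ctr [-139.7  -13.7]
angle mod 90: 90.0
band 69 [[-86.   33.2]]
band 68 [[-86.1 -36.8]]
t 13.75 tip stand [-196.    -2.2] z 12.6 F [ 0.3 -1.1 -0.1] Fst [ 1.1 -0.3] q [ 0.38  0.26  1.97 -0.92  1.01  0.4 ]
TCP goal [0.531 0.082 0.147] shift(current tool) [-32.6  -0.1  32.5] shift(goal tool) [-32.6  -0.4  32.5] turn [-0.003  0.    -0.006]
```

Request:
apply_moves([
  [[-4.4,0,4.1],[0,0,0]],
  [[-5.1,0,4.8],[0,0,0]],
  [[-5.1,0,4.8],[0,0,0]],
  [[-5.1,0,4.8],[0,0,0]],
  [[-5.1,0,4.8],[0,0,0]],
  [[-5.1,0,4.8],[0,0,0]],
  [[-5.1,0,4.8],[0,0,0]],
  [[-5.1,0,4.8],[0,0,0]],
  [[-5.1,0,4.8],[0,0,0]],
  [[-5.1,0,4.8],[0,0,0]],
  [[-5.1,0,4.8],[0,0,0]],
  [[-5.1,0,4.8],[0,0,0]],
])

```text
t: 14.75
tool_pos: [0.5506, 0.0505, 0.1475]
orientation: [1.205, 2.13, -0.474]
force: [-1.6, 5.4, 3.4]
opening: 0.056
gripper_force: 2.8
```

```bash
python3 - <<'E'
from h import *
near=tuple(float(v) for v in proj("top",[np.r_[O-85*SX-2*SY,25]/1000])[0])
shelf(near)
plan(-60.5,-2,11,.75)
E
```

```text
white rect stand corners [[-104.2, -54.3], [-73.0, -54.5], [-72.4, 50.3], [-103.7, 50.5]] size [104.8  31.3] ctr [-88.3  -2. ]
angle mod 90: 89.7
t 14.8 tip stand [-112.    -2.9] z 11.5 F [0.8 0.1 0.6] Fst [0.3 0.7] q [ 0.22  0.29  1.93 -0.96  0.91  0.3 ]
TCP goal [0.578 0.006 0.147] shift(current tool) [-37.4   0.5  35.5] shift(goal tool) [-37.5   0.2  35.5] turn [-0.004  0.001 -0.004]
```

Request:
apply_moves([
  [[-5.1,0,4.8],[0,0,0]],
  [[-5.1,0,4.8],[0,0,0]],
  [[-5.1,0,4.8],[0,0,0]],
  [[-5.1,0,4.8],[0,0,0]],
  [[-4.4,0,4.1],[0,0,0]],
  [[-3,0,2.8],[0,0,0]],
  [[-3,0,2.8],[0,0,0]],
  [[0,0,0],[0,0,0]],
])

```text
t: 15.47
tool_pos: [0.572, 0.0141, 0.1471]
orientation: [1.206, 2.13, -0.475]
force: [-0.3, 0.3, 0.5]
opening: 0.0559
gripper_force: 0.2
```

```bash
python3 - <<'E'
from h import *
plan(-60.5,-2,11,.75)
E
```

```text
t 15.47 tip stand [-70.8  -3.4] z 11.0 F [-0.3  0.3  0.5] Fst [-0.5 -0.1] q [ 0.15  0.31  1.91 -0.98  0.86  0.25]
TCP goal [0.578 0.006 0.147] shift(current tool) [-7.6  0.7  7. ] shift(goal tool) [-7.6  0.6  7. ] turn [-0.004  0.    -0.004]
```

Small steps, watching the force.

Request:
apply_moves([
  [[-1.5,0,1.4],[0,0,0]],
  [[-1.5,0,1.4],[0,0,0]],
  [[-1.5,0,1.4],[0,0,0]],
  [[-1.1,0,1],[0,0,0]],
  [[0,0,0],[0,0,0]],
])

```text
t: 15.88
tool_pos: [0.5757, 0.0081, 0.1471]
orientation: [1.205, 2.13, -0.475]
force: [-0.4, 2.5, 0.3]
opening: 0.0557
gripper_force: 1.0
```

Request:
apply_moves([
  [[-0.8,0,0.7],[0,0,0]],
  [[-0.8,0,0.7],[0,0,0]],
])

```text
t: 16.05
tool_pos: [0.5767, 0.0065, 0.1471]
orientation: [1.205, 2.13, -0.474]
force: [-1.1, 2.0, 0.3]
opening: 0.0556
gripper_force: 1.6
```

```bash
python3 - <<'E'
from h import *
where()
E
```

```text
t 16.05 tip stand [-61.9  -3.2] z 11.0 F [-1.1  2.   0.3] Fst [-2.3  0.1] q [ 0.13  0.32  1.9  -0.98  0.85  0.23]
```

Request:
apply_moves([
  [[-0.8,0,0.7],[0,0,0]],
  [[0,0,0],[0,0,0]],
])

```text
t: 16.22
tool_pos: [0.5772, 0.0056, 0.147]
orientation: [1.205, 2.13, -0.474]
force: [-3.0, 5.1, 1.9]
opening: 0.0558
gripper_force: 3.0
```

Request:
apply_moves([
  [[-0.8,0,0.7],[0,0,0]],
  [[0,0,0],[0,0,0]],
])

```text
t: 16.38
tool_pos: [0.5775, 0.0052, 0.147]
orientation: [1.205, 2.131, -0.474]
force: [-8.6, 9.9, 4.8]
opening: 0.0553
gripper_force: 6.6
```

Request:
apply_moves([
  [[-0.5,0,0.5],[0,0,0]],
  [[0,0,0],[0,0,0]],
])

```text
t: 16.55
tool_pos: [0.5776, 0.0051, 0.147]
orientation: [1.205, 2.131, -0.474]
force: [-11.6, 14.6, 8.9]
opening: 0.0559
gripper_force: 9.2
```

Force climbs with the tip at -60.5, so the shelf is on the back stop. I retreat and check.

Request:
apply_moves([
  [[3,0,-2.8],[0,0,0]],
  [[6,0,-5.5],[0,0,0]],
  [[15,0,-14],[0,0,0]],
  [[25,0,-23],[0,0,0]],
  [[25,0,-23],[0,0,0]],
  [[25,0,-23],[0,0,0]],
  [[0,0,-40],[0,0,0]],
  [[0,0,-40],[0,0,0]],
  [[0,0,-40],[0,0,0]],
  [[0,0,-40],[0,0,0]],
  [[0,0,-40],[0,0,0]],
  [[0,0,0],[0,0,0]],
])

```text
t: 17.55
tool_pos: [0.4386, 0.2406, 0.2997]
orientation: [1.205, 2.127, -0.462]
force: [1.0, 1.0, 0.9]
opening: 0.0561
gripper_force: 0.0
```

```bash
python3 - <<'E'
from h import *
where()
p,_,_=look(n="top");q,_,_=look(n="scene")
print(proj("top",[np.r_[O+x*SX+y*SY,25]/1000 for x,y in((55,55),(55,-55),(39,0))]).round(1))
cv2.imwrite("pics/fin.png",np.hstack([cv2.resize(q[170:310,240:440],(400,280)),cv2.resize(p[130:330,320:500],(360,400))[:280]]) if 0 else np.hstack([cv2.resize(q[170:310,240:380],(400,400)),cv2.resize(p[145:285,345:485],(400,400))]))
E
```

```text
t 17.55 tip stand [-333.8    2.1] z 163.6 F [1.  1.  0.9] Fst [-0.3  1.4] q [ 0.66  0.02  1.9  -0.76  1.39  0.33]
[[411.  176.5]
 [432.7 221.8]
 [415.  201.7]]
```

View pics/fin.png

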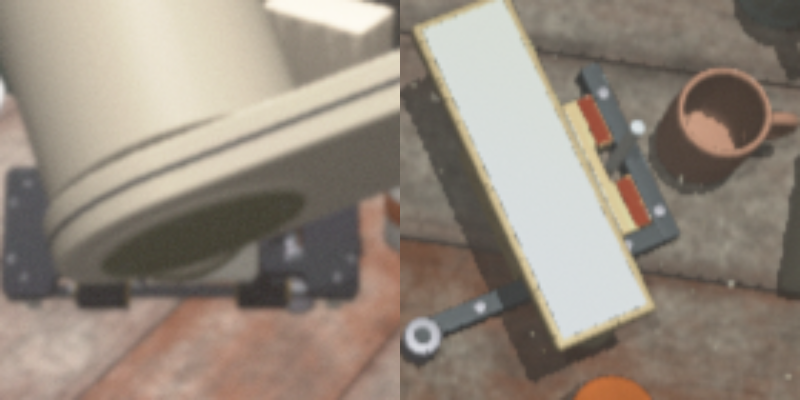

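The top panel shows both band halves (593,120) and (633,200) flush along the back stop, with the tube in the notch between them. The mug, jar and stand are where they were, and the arm is clear.

```bash
python3 -c "
from plant import robot
print(robot.close_job())"
```

```text
the job is handed in; nothing more can be done
None
```

The shelf was turned against the post and slid home against the back stop with the tube in its notch; the gripper is clear, the bystanders were left alone, and I handed the job in at about 18 s.

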